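# Select the stirring place with the H-gate lever

### The job

Switch the four-place stirrer's drive to the place where the capped bottle stands: push the ball-knobbed lever out of its neutral slot, along the cross channel and fully home into the gate slot at the same corner as the bottle, without entering any other corner slot on the way. Only push the knob gently with the fingers; do not grip it, and leave the vessels and everything else standing undisturbed.

Things in the scene. Friction and masses are not known exactly. Their poses are not given: they have to be found in the camera images.
- stirrer: four-place stirrer, fixed: white base 136 x 278 mm (its x, y), 12 mm high, with four round aluminium places 63 mm across (tops at 14 mm) at x = +-34, y = +-105 mm, a vessel on each; in the middle a grey gear housing 105 x 110 mm with an aluminium gate plate, top at 100 mm. Origin: centre of the underside; z up; x away from the robot, y left, at yaw 0 (turned up to 0.2 rad)
- gate (a point): centre of the gate plate's top, axes as the stirrer's. The gate's slots are 13 mm wide: a cross channel along y, from its two ends one slot far (+x) and one slot near (-x), thus a slot at each of four corners, and a fifth slot in the middle of the near side: neutral, where the lever starts. Each corner slot drives the stirring place at the same corner
- knob (a point): centre of the lever's black ball knob, 32 mm diameter; 186 mm above the table with the lever upright, 179 mm in the neutral slot, 171 mm in a corner slot. In the stirrer's x, y it stands at about x = +-43 mm fully home in the far / near corner slots, within 6 mm of 0 in the cross channel, and y = +-47 mm at the left / right end of the channel and in the left / right slots
- glassware (a point): centre of the mouth of a fixed open beaker, 107 mm across and 145 mm high, that stands on the robot's side of the stirrer, never moves and is no part of the job. More fixed glassware stands left of it: a jug with a probe, and bottles up to 270 mm high nearer the robot; travel above 350 mm there
- lever: the selector lever, a steel rod 9 mm thick with the knob. Origin: its pivot, 36 mm above the table on the stirrer's z axis; z runs along the rod to the knob's centre, 150 mm away. It moves at 1 to 2 N on the knob, stays where it is left (no spring), and stops firmly at the ends of channel and slots
- lever_fore (a joint): tilt of the lever along the stirrer's x, rad: positive = leaning to far (+x). 0 in the cross channel (free play +-0.03), +0.307 fully home in a far slot, -0.307 fully home in a near slot; starts near, in the neutral slot
- lever_side (a joint): tilt of the lever along the stirrer's y, rad: positive = leaning to +y (left). 0 in the neutral middle column, +0.322 in the left column, -0.322 in the right column (free play 0.03)
- bottle: the capped bottle: white round bottle with a narrow neck and screw cap, 50 mm diameter, 100 mm high; loose, standing on one of the four stirring places (which one varies). Origin: centre of its underside, z up
- beaker: small clear beaker, 54 mm diameter, 60 mm high; loose, standing on one of the four stirring places (which one varies). Origin: centre of its underside, z up
- vial_a: small glass vial with a black cap, 22 mm diameter, 54 mm high; loose, standing on one of the four stirring places (which one varies). Origin: centre of its underside, z up
- vial_b: second small glass vial with a black cap, 22 mm diameter, 54 mm high; loose, standing on one of the four stirring places (which one varies). Origin: centre of its underside, z up
- timer: white bench timer lying on its back, 62 x 62 x 20 mm; loose bystander. Origin: centre of its underside
- marker: marker pen, 135 mm long, 16 mm thick; loose bystander. Origin: centre of its underside
- tape: roll of tape lying flat, 96 mm across, 25 mm high; loose bystander. Origin: centre of its underside
- spare_cap: screw cap lying on the table, 52 mm across, 30 mm high; loose bystander. Origin: centre of its underside
Things that resemble listed ones, but are neither listed nor needed, are in the scene too. Leave any orange or turquoise look-alike of the bottle alone.

How it is judged:
By the outcome, as a careful person would: the job done as asked, in the order asked, and still so for the second after the job is handed in, with the robot touching nothing.
It also fails if it takes over 56 s, if anything falls off the work surface, if the arm or the gripper's body presses on something with over 40 N, if the wrist force passes 120 N, or if a joint passes its speed limit or range.

### The arm

A 7-joint arm with a two-finger parallel gripper is mounted at the origin on the work surface; the furniture and walls round the work are solid. World frame = base frame: x ahead of the robot, y to its left, z up, the work surface at z = 0. Lengths are in m, angles in rad, forces in N, time in s.
With the tool pointing down it reaches from about 0.425 to 0.925 m from the base axis. Payload 6.8 kg.
Tool frame: the origin (TCP) lies at the very end of the fingers, on their centre line; the grasp point (between the pads) lies 19 mm behind it (r.grip_point_offset is the distance from the TCP to the grasp point, in m); z points along the fingers, y is the line along which they close (so a half turn about z gives the same grasp; the last joint's range is limited). The gripper opens to 85 mm and grips with 20 to 120 N. Pads are 22 mm wide; open, the fingers measure 114 mm over their backs; the gripper's body (76 mm by 85 mm) begins 54 mm behind the grasp point. The pads swing forward as they close: fully open they stand 13 mm farther back than shut.
Start: joints at [1.08, 0.477, 0.022, 1.555, -0.011, 1.109, -0.083], TCP at [0.252, -0.626, 0.231] pointing down, gripper open.
Joint ranges: [-2.96, 2.96], [-0.34, 2.1], [-1.41, 1.46], [0.24, 2.44], [-1.37, 4.51], [0.17, 1.92], [-2.96, 2.96]. Speed limits (rad/s): [2.39, 2.39, 3.14, 3.14, 3.14, 3.14, 3.14].

### API

Orientations are given as a rotation vector (axis times angle).
In Python, from bench import status, eyes, r gives the robot as it stands.
- The arm moves only by the shell command python3 -m crank 'ROWS' [OPENING] [FORCE]. ROWS is JSON, a list of rows, each a list of 6 numbers: the shift along the tool's x, y, z normalised to -1 to 1, where 1 is 0.02 m, then the turn, a rotation vector about the tool's x, y, z normalised to -1 to 1, where 1 is 45 degrees. A call has 1 to 12 rows; each row shifts and turns the commanded pose from where the row before left it, along the tool's axes as they then stand; what a row does not reach is not made up. A row lasts 1/10 s, in which the tool goes at most 50 mm and 8.59 degrees, less where a joint would pass 70% of its speed; a pose out of reach is approached as far as the arm can. A call with a number of a shift or a turn outside -1 to 1 is refused whole. A call with a gripper value outside its range is refused whole. OPENING is the opening, from 0 (shut) to 1 (fully open), set as the call begins (- or left out, the last holds). The fingers move at their own pace and stop on an object; FORCE is the grip in N (left out, the last holds). Time passes only in rows, so rows that do not move let the fingers close. It gives the time, the measured TCP pose, the force, the opening and the grip force at its end, in the units of the state.
- status.get_obs(): the state, without advancing time (a new reading comes with each control period).
- eyes.grab_frame(name): name is "scene" or "side" or "wrist"; returns a dict with "image" (400x640x3 uint8, red, green, blue), "depth" (400x640 float32, m along the optical axis (not along the pixel's ray), 0 where there is no reading), "fovy" (degrees; the focal length in pixels is half the picture's height over the tangent of half this angle, whatever the lens; pixels are square), "cx", "cy" (the principal point, pixels), "world_to_cam" (4x4, takes a point from world to camera coordinates). Camera axes: x right, y up, looking along -z (the intrinsics and any distortion apply to the point x, -y, -z); pixel columns grow to the right and rows downward; lengths in m; the calibration is good to about 2 mm. A picture is of the moment at which its call begins.
- r.hand_in(): hands the job in; it is judged then, once.
The state is a dict: "clock": time; "joints": joint angles; "qvel": joint speeds; "tau": joint torques, N m; "tcp_pos": TCP position; "orientation": TCP orientation; "contact_force": force on the tool from outside, world axes, zero at the start; "moment": the same for the moment, N m; "grip_width": finger opening in m; "gripper_force": force on a finger pad.
Only numpy, scipy, OpenCV 4.12 (cv2) and the standard library are available. Lean on these libraries where they do the work, as an engineer would, in place of code of your own. Each camera call takes 0.05 s, during which the arm holds its last target. There are 200 camera calls.

## Working session

There is one attempt and no reset: what is moved stays moved. The work goes in short steps, Python scripts to look and compute and a shell command to move; the robot and the scene stay as the last step left them, time stands still between calls to the robot, and variables do not carry over. Pictures are saved under pics/ and viewed, at most 10 in all, crops included, and the job is handed in when it is done.

```bash
ls; mkdir -p pics; python3 - <<'E'
from bench import status, eyes, r
import cv2,numpy as np
for n in ("scene","side"):
    f=eyes.grab_frame(n); np.savez(""+n+".npz",**f)
    cv2.imwrite(f"pics/{n}0.png",f["image"][:,:,::-1])
    print(n,f["fovy"],f["cx"],f["cy"],f["world_to_cam"].round(3).tolist(),[k for k in f])
o=status.get_obs();print(o["tcp_pos"],o["orientation"],o["clock"])
E
```

```text
pics
scene 48.710553032212964 318.8352096324523 203.81043745313806 [[-0.859, -0.511, 0.008, 0.451], [0.389, -0.643, 0.66, -0.311], [-0.332, 0.571, 0.751, -1.209], [0.0, 0.0, 0.0, 1.0]] ['image', 'depth', 'fovy', 'cx', 'cy', 'world_to_cam']
side 51.57131981316902 314.27680170528674 199.30356575288857 [[1.0, 0.018, -0.014, -0.522], [0.006, 0.391, 0.92, -0.123], [0.023, -0.92, 0.391, -1.276], [0.0, 0.0, 0.0, 1.0]] ['image', 'depth', 'fovy', 'cx', 'cy', 'world_to_cam']
[ 0.251925   -0.62568087  0.23042268] [-3.08267985e+00 -5.97400718e-01  6.89036103e-04] 0.1
```

View pics/scene0.png

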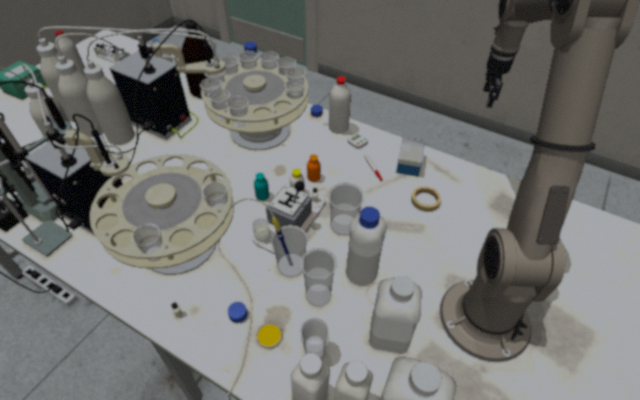

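View pics/side0.png

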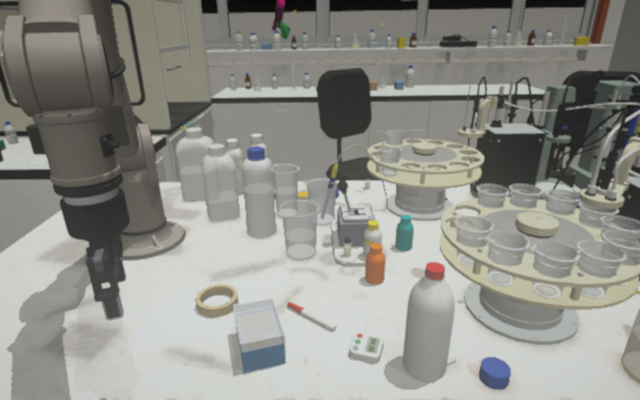

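The stirrer is at about scene (290,210) and side (355,230). There are three candidates for the capped bottle:
- white with a yellow cap, scene (297,178) / side (372,238)
- turquoise, scene (261,186)
- orange, scene (314,168)

The white one fits the description. I'll confirm it in an enlarged crop.

```bash
python3 - <<'E'
import cv2,numpy as np
a=np.load("scene.npz")["image"][160:260,235:365,::-1]; b=np.load("side.npz")["image"][175:295,310:420,::-1]
a=cv2.resize(a,(390*1,300),interpolation=3);b=cv2.resize(b,(330+70,436),interpolation=3)
c=np.zeros((436,790,3),np.uint8);c[:300,:390]=a;c[:,390:]=b
cv2.imwrite("pics/crop0.png",c)
E
```

```text
(no output)
```

View pics/crop0.png

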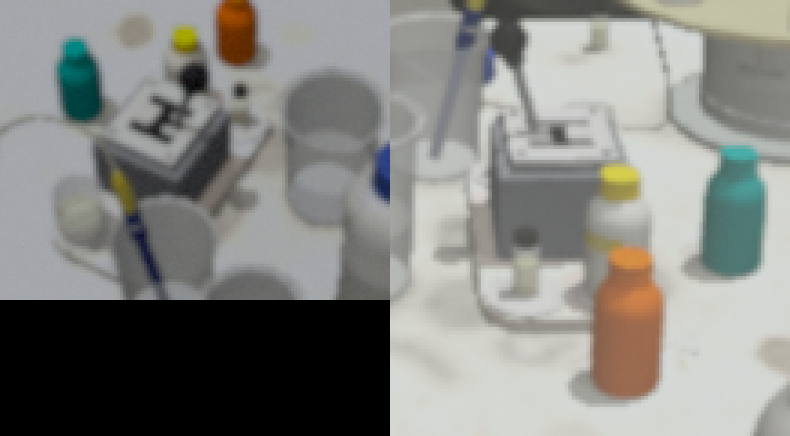

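The crop shows the white bottle with the yellow cap standing on the stirrer's far-right place: side crop (618,230), with the vial to its near side. The turquoise and orange look-alikes stand off the base on the table. Next I'll measure.

```bash
cat > h.py <<'E'
import cv2,numpy as np
def K(f): return 200/np.tan(np.radians(float(f["fovy"])/2))
def cloud(f):
    k=K(f);d=f["depth"];v,u=np.mgrid[:400,:640]
    c=np.stack([(u-f["cx"])/k*d,-(v-f["cy"])/k*d,-d],-1)
    T=np.linalg.inv(f["world_to_cam"]);w=c@T[:3,:3].T+T[:3,3]; w[d==0]=np.nan; return w
def ray(f,u,v,z):
    T=np.linalg.inv(f["world_to_cam"]);d=T[:3,:3]@np.array([(u-f["cx"])/K(f),-(v-f["cy"])/K(f),-1])
    o=T[:3,3];return o+d*(z-o[2])/d[2]
def proj(f,p):
    c=f["world_to_cam"]@np.append(p,1);k=K(f);return f["cx"]+k*c[0]/-c[2],f["cy"]-k*c[1]/-c[2]
E
python3 - <<'E'
import sys;sys.path.insert(0,'.')
from h import *
for n,box in (("scene",(235,365,160,260)),("side",(320,420,165,275))):
    f=dict(np.load(n+".npz"));w=cloud(f);im=f["image"];hsv=cv2.cvtColor(im,cv2.COLOR_RGB2HSV)
    m=np.zeros((400,640),bool);m[box[2]:box[3],box[0]:box[1]]=1
    p=w[m&(abs(w[...,2]-.1)<.006)&(hsv[...,1]<60)]
    print(n,"gate pts",len(p),np.nanmedian(p,0),cv2.minAreaRect(p[:,:2].astype(np.float32)*1000))
    y=m&(hsv[...,0]>20)&(hsv[...,0]<34)&(hsv[...,1]>150)&(hsv[...,2]>110)
    nn,l,s,c=cv2.connectedComponentsWithStats(y.astype(np.uint8))
    for i in range(1,nn):
        if s[i,4]>8: print("yellow",s[i],c[i],np.nanmedian(w[l==i],0),ray(f,*c[i],.095))
    k=m&(hsv[...,2]<55)
    nn,l,s,c=cv2.connectedComponentsWithStats(k.astype(np.uint8))
    for i in range(1,nn):
        if s[i,4]>15: print("dark",s[i],c[i],np.nanmedian(w[l==i],0),ray(f,*c[i],.179))
E
```

```text
scene gate pts 830 [ 0.61857346 -0.01103421  0.09942602] ((573.0418090820312, 2.71881103515625), (330.9166564941406, 345.9744567871094), 30.6605281829834)
yellow [293 169   7   8  45] [295.95555556 172.73333333] [ 0.6792546  -0.11186983  0.11236542] [ 0.68849152 -0.12695785  0.095     ]
yellow [273 218   3   5  12] [274.08333333 220.16666667] [0.58619138 0.13563629 0.19084452] [0.63609191 0.0741844  0.095     ]
dark [295 182   9   9  62] [299.32258065 185.85483871] [ 0.59790784 -0.00849837  0.18842396] [ 0.60268755 -0.01624953  0.179     ]
dark [284 195   9  10  23] [288.47826087 199.60869565] [ 0.64639425 -0.01747418  0.09165579] [0.60009232 0.04493807 0.179     ]
dark [294 203  16  23 143] [302.7972028  215.44755245] [ 0.59332073 -0.01669476  0.05237724] [0.53448663 0.07334052 0.179     ]
side gate pts 552 [ 0.64487705 -0.0181233   0.09956679] ((708.3385620117188, -22.892623901367188), (328.4847717285156, 411.01031494140625), 2.3753836154937744)
yellow [369 221   8   4  25] [372.56 222.8 ] [ 0.68065601 -0.12156527  0.1137802 ] [ 0.68592431 -0.08453215  0.095     ]
```

```bash
python3 - <<'E'
import sys;sys.path.insert(0,'.')
from h import *
P=[]
for n,box in (("scene",(235,365,160,260)),("side",(320,420,165,275))):
    f=dict(np.load(n+".npz"));w=cloud(f);im=f["image"]
    m=np.zeros((400,640),bool);m[box[2]:box[3],box[0]:box[1]]=1
    m&=(abs(w[...,2]-.1)<.006)
    nn,l,s,c=cv2.connectedComponentsWithStats(m.astype(np.uint8),connectivity=4)
    i=1+np.argmax(s[1:,4]); 
    l2=cv2.erode((l==i).astype(np.uint8),np.ones((2,2)))
    p=w[l==i];near=np.hypot(*(p[:,:2]-[.645,-.015]).T)<.085;p=p[near]
    r=cv2.minAreaRect(p[:,:2].astype(np.float32)*1000);print(n,s[i],len(p),r);print(cv2.boxPoints(r).round(0).tolist()); P.append(p)
p=np.vstack(P);print(cv2.minAreaRect(p[:,:2].astype(np.float32)*1000))
f=dict(np.load("scene.npz"));T=np.linalg.inv(f["world_to_cam"]);print("cam",T[:3,3])
im=f["image"][170:235,255:335,::-1];cv2.imwrite("pics/gate.png",cv2.resize(im,(800,600)[:1]+(650-50,),interpolation=0))
E
```

```text
scene [269 185  39  31 513] 513 ((645.3844604492188, -13.942386627197266), (84.8875503540039, 100.75234985351562), 1.6749930381774902)
[[601.0, 35.0], [604.0, -66.0], [689.0, -63.0], [686.0, 38.0]]
side [341 205  32  16 398] 398 ((645.01220703125, -18.512657165527344), (82.74296569824219, 101.40809631347656), 1.7461137771606445)
[[602.0, 31.0], [605.0, -70.0], [688.0, -68.0], [685.0, 33.0]]
((645.2822875976562, -16.439537048339844), (84.98876190185547, 105.41948699951172), 2.0401175022125244)
cam [0.10677088 0.72112001 1.10949604]
```

View pics/gate.png

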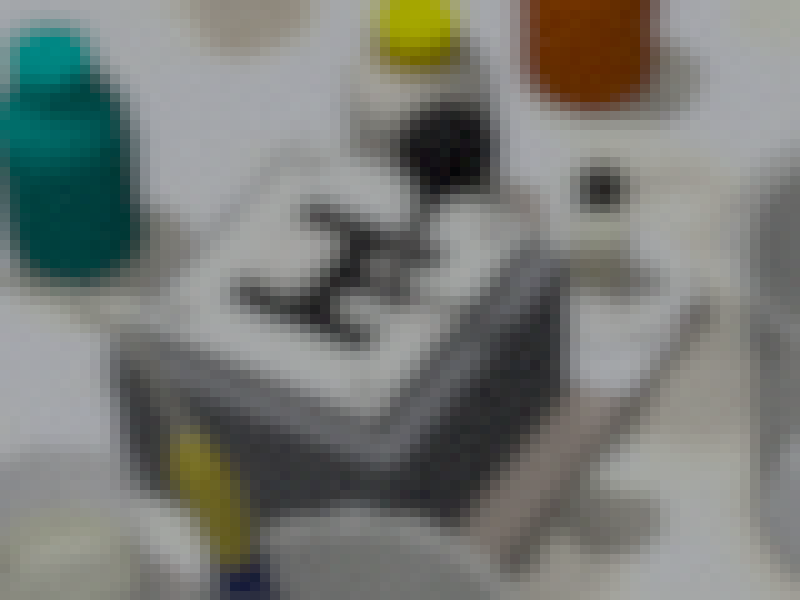

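Gate centre comes out at about (0.645, -0.0165) with yaw about 0.03. The bottle is at (+0.034, -0.10) relative to it, so the target is the far-right slot. Next I'll check for tall obstacles (probe, jug) near the knob.

```bash
python3 - <<'E'
import sys;sys.path.insert(0,'.')
from h import *
for n in ("scene","side"):
    f=dict(np.load(n+".npz"));w=cloud(f)
    q=w[(w[...,2]>.125)&(abs(w[...,0]-.6)<.25)&(abs(w[...,1])<.3)]
    b={}
    for p in q: b.setdefault((round(p[0]/.03)*3,round(p[1]/.03)*3),[]).append(p[2])
    print(n,sorted((k[0],k[1],len(v),round(max(v),2)) for k,v in b.items()if len(v)>2))
    hsv=cv2.cvtColor(f["image"],cv2.COLOR_RGB2HSV)
    m=(hsv[...,0]>108)&(hsv[...,0]<125)&(hsv[...,1]>90)
    m[:160]=0;m[275:]=0
    nn,l,s,c=cv2.connectedComponentsWithStats(m.astype(np.uint8))
    for i in range(1,nn):
        if s[i,4]>10: print(s[i],c[i],np.nanmedian(w[l==i],0))
E
```

```text
scene [(36, 3, 57, np.float64(0.28)), (36, 6, 162, np.float64(0.28)), (36, 9, 274, np.float64(0.24)), (36, 30, 12, np.float64(0.13)), (39, 3, 15, np.float64(0.28)), (39, 6, 83, np.float64(0.28)), (39, 9, 113, np.float64(0.24)), (39, 15, 61, np.float64(0.17)), (39, 18, 54, np.float64(0.17)), (39, 21, 95, np.float64(0.17)), (42, -9, 10, np.float64(0.15)), (42, -6, 6, np.float64(0.15)), (42, 12, 20, np.float64(0.17)), (42, 15, 98, np.float64(0.17)), (42, 21, 96, np.float64(0.17)), (45, -12, 37, np.float64(0.15)), (45, -9, 9, np.float64(0.14)), (45, -6, 24, np.float64(0.15)), (45, -3, 33, np.float64(0.15)), (45, 15, 165, np.float64(0.17)), (45, 18, 60, np.float64(0.17)), (45, 21, 56, np.float64(0.17)), (48, -15, 6, np.float64(0.14)), (48, -12, 48, np.float64(0.15)), (48, -3, 40, np.float64(0.15)), (48, 15, 3, np.float64(0.17)), (48, 18, 24, np.float64(0.17)), (51, -12, 67, np.float64(0.15)), (51, -6, 4, np.float64(0.14)), (51, -3, 25, np.float64(0.15)), (51, 9, 14, np.float64(0.13)), (51, 12, 11, np.float64(0.13)), (51, 15, 12, np.float64(0.13)), (51, 18, 8, np.float64(0.13)), (54, -12, 
[... 4600 characters left out ...]
np.float64(0.2)), (81, -27, 48, np.float64(0.2)), (81, 6, 79, np.float64(0.2)), (81, 9, 36, np.float64(0.2)), (81, 12, 54, np.float64(0.2)), (81, 15, 69, np.float64(0.24)), (81, 18, 44, np.float64(0.2)), (81, 21, 16, np.float64(0.2)), (81, 24, 10, np.float64(0.2)), (81, 27, 4, np.float64(0.2)), (84, -30, 8, np.float64(0.15)), (84, -27, 96, np.float64(0.2)), (84, -24, 54, np.float64(0.2)), (84, -21, 4, np.float64(0.2)), (84, 6, 113, np.float64(0.2)), (84, 9, 33, np.float64(0.2)), (84, 12, 63, np.float64(0.2)), (84, 15, 48, np.float64(0.2)), (84, 18, 30, np.float64(0.2)), (84, 21, 40, np.float64(0.2)), (84, 24, 31, np.float64(0.22)), (84, 27, 15, np.float64(0.2)), (84, 30, 5, np.float64(0.2))]
```

```bash
cat > g.py <<'E'
import sys,numpy as np
from scipy.spatial.transform import Rotation as R
from bench import status
o=status.get_obs();M=R.from_rotvec(o["orientation"]).as_matrix();p=np.array(o["tcp_pos"])
print("t",round(o["clock"],2),"p",p.round(4),"yaw",np.arctan2(M[1,0],M[0,0]).round(3),"zaxis",M[:,2].round(3),"F",np.round(o["contact_force"],1),"grip",round(float(o["grip_width"]),4),"q",np.round(o["joints"],2))
# target in stirrer frame -> units
C=np.array([.645,-.0165]);Y=.03;c,s=np.cos(Y),np.sin(Y);Q=np.array([[c,-s],[s,c]])
print("stirrer xy mm",(Q.T@(p[:2]-C)*1000).round(1))
if len(sys.argv)>3:
    t=np.append(Q@(np.array([float(a) for a in sys.argv[1:3]])/1000)+C,float(sys.argv[3])/1000)
    print("units",(M.T@(t-p)/.02).round(2))
E
python3 -m crank '[[0,0,-1,0,0,0.15],[0,0,-1,0,0,0.15],[0,0,-1,0,0,0.15],[0,0,-1,0,0,0],[0,0,-1,0,0,0],[0,0,-1,0,0,0],[0,0,-0.5,0,0,0],[0,0,0,0,0,0]]' 0; python3 g.py -95 0 360
```

```text
clock: 0.9
tcp_pos: [0.2523, -0.6266, 0.3625]
orientation: [3.139, 0.046, 0.002]
contact_force: [-0.5, -0.3, 0.2]
grip_width: -0.0003
gripper_force: 0.0
t 0.9 p [ 0.2523 -0.6266  0.3625] yaw 0.029 zaxis [ 0.001 -0.002 -1.   ] F [-0.5 -0.3  0.2] grip -0.0003 q [ 1.02  0.4   0.11  1.39 -0.04  1.36 -0.41]
stirrer xy mm [-410.8 -598.1]
units [ 15.77 -29.92   0.08]
```

```bash
python3 -m crank '[[0.53,-1,0,0,0,0],[0.53,-1,0,0,0,0],[0.53,-1,0,0,0,0],[0.53,-1,0,0,0,0],[0.53,-1,0,0,0,0],[0.53,-1,0,0,0,0],[0.53,-1,0,0,0,0],[0.53,-1,0,0,0,0],[0.53,-1,0,0,0,0],[0.53,-1,0,0,0,0],[0.53,-1,0,0,0,0],[0.53,-1,0,0,0,0]]' >/dev/null
python3 -m crank '[[0.53,-1,0,0,0,0],[0.53,-1,0,0,0,0],[0.53,-1,0,0,0,0],[0.53,-1,0,0,0,0],[0.53,-1,0,0,0,0],[0.53,-1,0,0,0,0],[0.53,-1,0,0,0,0],[0.53,-1,0,0,0,0],[0.53,-1,0,0,0,0],[0.53,-1,0,0,0,0],[0,0,0,0,0,0],[0,0,0,0,0,0]]'; python3 g.py -95 0 360
```

```text
clock: 3.3
tcp_pos: [0.4718, -0.1795, 0.3602]
orientation: [-3.141, -0.048, 0.003]
contact_force: [0.4, 0.0, 0.5]
grip_width: -0.0
gripper_force: 0.0
t 3.3 p [ 0.4718 -0.1795  0.3602] yaw 0.03 zaxis [-0.002  0.    -1.   ] F [0.4 0.  0.5] grip -0.0 q [ 0.44  0.1  -0.22  1.77  0.02  1.28 -1.32]
stirrer xy mm [-178.  -157.7]
units [ 4.15 -7.88  0.  ]
```

Next I'll go to the hover point behind the knob and take a look.

```bash
python3 -m crank '[[0.52,-1,0,0,0,0],[0.52,-1,0,0,0,0],[0.52,-1,0,0,0,0],[0.52,-1,0,0,0,0],[0.52,-1,0,0,0,0],[0.52,-1,0,0,0,0],[0.52,-1,0,0,0,0],[0.52,-0.9,0,0,0,0],[0,0,0,0,0,0],[0,0,0,0,0,0]]'; python3 g.py -90 0 165
python3 - <<'E'
import sys;sys.path.insert(0,'.')
from h import *
from bench import eyes
im=[]
for n,b in (("side",(250,450,60,300)),("scene",(200,440,100,340)),("wrist",(0,640,0,400))):
    f=eyes.grab_frame(n);np.savez(n+"1.npz",**f)
    im.append(f["image"][b[2]:b[3],b[0]:b[1],::-1])
a=cv2.resize(im[0],(400,480)) ;b=cv2.resize(im[1],(400,400))
c=np.zeros((600,800,3),np.uint8);c[:480,:400]=a;c[:350,400:]=cv2.resize(im[1],(400,350));c[350:,400:]=cv2.resize(im[2],(400,250))
cv2.imwrite("pics/v1.png",c)
E
```

```text
clock: 4.3
tcp_pos: [0.5505, -0.0205, 0.3606]
orientation: [3.141, 0.044, -0.002]
contact_force: [-0.3, -0.1, -0.3]
grip_width: -0.0001
gripper_force: 0.0
t 4.3 p [ 0.5505 -0.0205  0.3606] yaw 0.028 zaxis [-0.001 -0.001 -1.   ] F [-0.3 -0.1 -0.3] grip -0.0001 q [ 0.22  0.2  -0.35  1.66  0.07  1.3  -1.68]
stirrer xy mm [-94.6  -1.2]
units [ 0.24 -0.07  9.78]
```

View pics/v1.png

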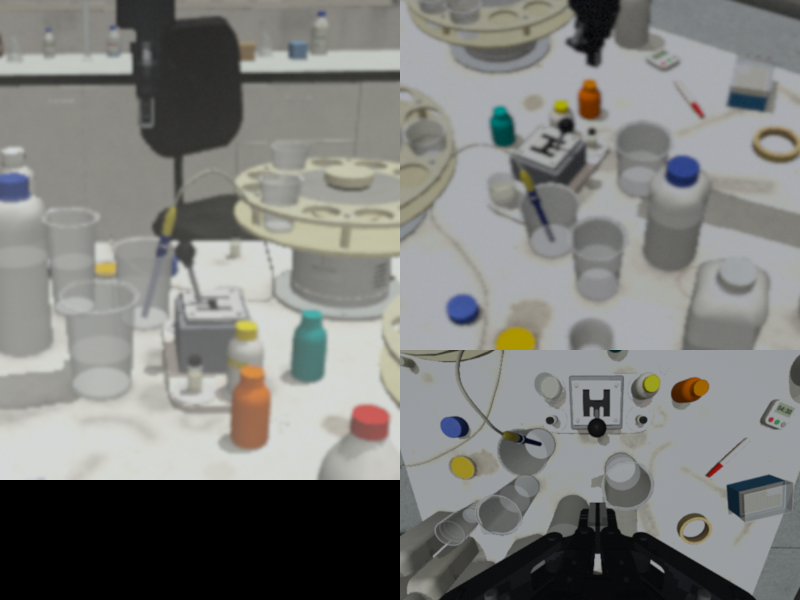

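The wrist panel shows the gate squarely: knob at (597,428) in the neutral slot, white bottle with the yellow cap at the far-right place (650,383), and nothing under the fingers. I'll descend.

```bash
python3 -m crank '[[0.2,0,1,0,0,0],[0,0,1,0,0,0],[0,0,1,0,0,0],[0,0,1,0,0,0],[0,0,1,0,0,0],[0,0,1,0,0,0],[0,0,1,0,0,0],[0,0,1,0,0,0],[0,0,1,0,0,0],[0,0,0.75,0,0,0],[0,0,0,0,0,0],[0,0,0,0,0,0]]'; python3 g.py -28 0 165
```

```text
clock: 5.65
tcp_pos: [0.5548, -0.0198, 0.1666]
orientation: [3.141, 0.044, -0.0]
contact_force: [0.1, -0.6, 0.4]
grip_width: 0.0
gripper_force: 0.0
t 5.65 p [ 0.5548 -0.0198  0.1666] yaw 0.028 zaxis [-0. -0. -1.] F [ 0.1 -0.6  0.4] grip 0.0 q [ 0.19  0.38 -0.34  1.89  0.16  0.9  -1.76]
stirrer xy mm [-90.2  -0.6]
units [ 3.11 -0.04  0.08]
```

```bash
python3 -m crank '[[0.3,0,0,0,0,0],[0.3,0,0,0,0,0],[0.25,0,0,0,0,0],[0.25,0,0,0,0,0],[0.25,0,0,0,0,0],[0.25,0,0,0,0,0],[0.25,0,0,0,0,0],[0.25,0,0,0,0,0],[0.25,0,0,0,0,0],[0.2,0,0,0,0,0],[0.2,0,0,0,0,0],[0,0,0,0,0,0]]'; cat > k.py <<'E'
import sys;sys.path.insert(0,'.')
from h import *
from bench import eyes
C=np.array([.645,-.0165]);Q=np.array([[.99955,-.03],[.03,.99955]])
for n in sys.argv[1].split(","):
    f=eyes.grab_frame(n);np.savez(n+"k.npz",**f);w=cloud(f);im=f["image"];cv2.imwrite(f"pics/{n}_{sys.argv[2]}.png",im[:,:,::-1])
    s=(w[...,:2]-C)@Q
    m=(im.max(-1)<75)&(w[...,2]>.15)&(w[...,2]<.21)&(abs(s[...,0])<.075)&(abs(s[...,1])<.08)
    nn,l,st,c=cv2.connectedComponentsWithStats(m.astype(np.uint8))
    for i in range(1,nn):
        if st[i,4]>15: p=s[l==i]*1000;print(n,st[i],c[i].round(0),"min",p.min(0).round(),"max",p.max(0).round(),"med",np.median(p,0).round(1),"z",np.median(w[l==i][:,2]).round(3))
E
python3 g.py -28 0 165; python3 k.py scene,side,wrist a
```

```text
clock: 6.85
tcp_pos: [0.6105, -0.0173, 0.1663]
orientation: [-3.141, -0.046, -0.001]
contact_force: [0.1, 0.6, 0.7]
grip_width: 0.0
gripper_force: 0.0
t 6.85 p [ 0.6105 -0.0173  0.1663] yaw 0.029 zaxis [ 0.001  0.    -1.   ] F [0.1 0.6 0.7] grip 0.0 q [ 0.17  0.46 -0.32  1.76  0.17  0.95 -1.76]
stirrer xy mm [-34.5   0.2]
units [0.32 0.01 0.06]
scene [286 178  16  11  72] [296. 184.] min [-47.  -6.] max [-5. 19.] med [-41.2   8.7] z 0.187
side [343 179   4  10  33] [344. 183.] min [-40. -17.] max [-32.  -7.] med [-37.1 -13.6] z 0.194
side [350 178   8  12  66] [354. 183.] min [-20. -21.] max [0. 3.] med [ -9.8 -12.9] z 0.192
wrist [ 281  189   74  137 6073] [318. 244.] min [-46. -17.] max [ 8. 15.] med [-8.5 -0.4] z 0.197
wrist [261 295  17   7  47] [270. 299.] min [-30.  16.] max [-28.  21.] med [-28.8  17.5] z 0.209
wrist [354 294  17   8  55] [361. 299.] min [-30. -21.] max [-28. -15.] med [-28.6 -17.3] z 0.209
```

```bash
python3 -m crank '[[0.15,0,0,0,0,0],[0.15,0,0,0,0,0],[0.15,0,0,0,0,0],[0,0,0,0,0,0]]';python3 g.py; python3 -m crank '[[0.1,0,0,0,0,0],[0,0,0,0,0,0]]'|grep force; python3 g.py; python3 k.py side,wrist b
```

```text
clock: 7.4
tcp_pos: [0.6194, -0.0171, 0.1663]
orientation: [-3.141, -0.046, -0.001]
contact_force: [0.5, 0.2, -0.5]
grip_width: -0.0
gripper_force: 0.0
t 7.4 p [ 0.6194 -0.0171  0.1663] yaw 0.029 zaxis [ 0.001  0.    -1.   ] F [ 0.5  0.2 -0.5] grip -0.0 q [ 0.17  0.47 -0.32  1.74  0.18  0.96 -1.76]
stirrer xy mm [-25.6   0.2]
contact_force: [-0.9, -0.5, -0.3]
gripper_force: 0.2
t 7.6 p [ 0.621  -0.0171  0.1663] yaw 0.029 zaxis [ 0.  0. -1.] F [-0.9 -0.5 -0.3] grip -0.0002 q [ 0.17  0.48 -0.32  1.73  0.18  0.96 -1.76]
stirrer xy mm [-24.    0.1]
side [347 179   4  10  31] [348. 183.] min [-29. -18.] max [-21.  -5.] med [-25.8 -13.9] z 0.192
side [353 178   9  12  68] [357. 183.] min [-12. -21.] max [12.  1.] med [ -0.6 -12.9] z 0.191
wrist [ 281  192   73  134 5994] [317. 244.] min [-36. -16.] max [18. 14.] med [ 2.1 -0.5] z 0.197
wrist [261 295  17   7  48] [270. 299.] min [-19.  15.] max [-17.  21.] med [-17.7  17.4] z 0.209
wrist [354 294  17   9  53] [361. 298.] min [-18. -21.] max [-17. -15.] med [-17.8 -17.2] z 0.209
```

```bash
python3 -m crank '[[-0.6,0,0,0,0,0],[-0.7,0,0,0,0,0],[0,-0.7,0,0,0,0],[0,-0.7,0,0,0,0],[0,-0.75,0,0,0,0],[0.6,0,0,0,0,0],[0.6,0,0,0,0,0],[0.6,0,0,0,0,0],[0.6,0,0,0,0,0],[0.15,0,0,0,0,0],[0,0,0,0,0,0],[0,0,0,0,0,0]]'; python3 g.py 1 -18 165; python3 k.py side,wrist c
```

```text
clock: 8.9
tcp_pos: [0.6442, 0.0264, 0.1661]
orientation: [3.141, 0.046, -0.001]
contact_force: [-0.9, -0.8, 0.5]
grip_width: -0.0
gripper_force: 0.0
t 8.9 p [0.6442 0.0264 0.1661] yaw 0.029 zaxis [-0.001 -0.    -1.   ] F [-0.9 -0.8  0.5] grip -0.0 q [ 0.1   0.51 -0.32  1.67  0.19  0.99 -1.83]
stirrer xy mm [ 0.5 42.9]
units [0.03 3.05 0.05]
side [353 173   9  17  90] [357. 182.] min [-11. -19.] max [12. 33.] med [ -0.8 -10.8] z 0.193
wrist [ 376  235   71   75 3616] [411. 272.] min [ -6. -15.] max [19. 15.] med [9.6 1.6] z 0.196
wrist [ 281  244   72   82 2553] [316. 273.] min [-11.  29.] max [14. 56.] med [10.4 42.7] z 0.193
wrist [264 295  14   8  44] [271. 299.] min [ 6. 58.] max [ 8. 63.] med [ 6.6 60. ] z 0.209
wrist [354 294  17   8  57] [361. 298.] min [ 6. 22.] max [ 8. 28.] med [ 6.7 25.4] z 0.209
```

View pics/wrist_c.png

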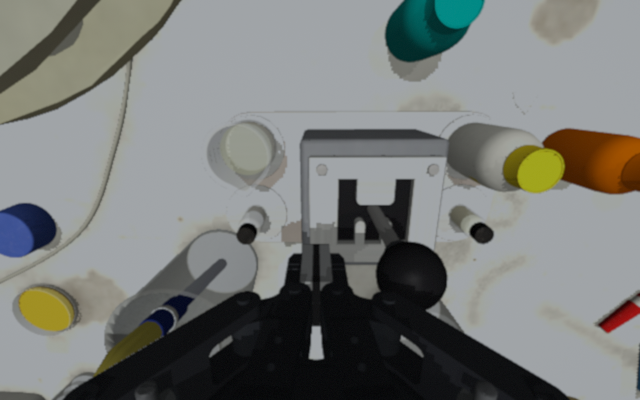

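The picture shows the knob (411,272) freed into the channel, with the rod between the corner slots and the shut fingers to its left at (316,273). Now the push to the right.

```bash
python3 -m crank '[[0.05,0.25,0,0,0,0],[0,0.25,0,0,0,0],[0,0.25,0,0,0,0],[0,0.25,0,0,0,0],[0,0.25,0,0,0,0],[0,0.25,0,0,0,0],[0,0.25,0,0,0,0],[0,0.25,0,0,0,0],[0,0.25,0,0,0,0],[0,0.25,0,0,0,0],[0,0.15,0,0,0,0],[0,0,0,0,0,0]]'|grep force; python3 g.py 1 -18 165; python3 k.py wrist d
```

```text
contact_force: [0.3, -0.8, -0.0]
gripper_force: 0.1
t 10.2 p [ 0.6469 -0.0271  0.1661] yaw 0.029 zaxis [-0. -0. -1.] F [ 0.3 -0.8 -0. ] grip -0.0001 q [ 0.17  0.52 -0.31  1.67  0.18  0.99 -1.75]
stirrer xy mm [  1.6 -10.7]
units [-0.03  0.37  0.06]
wrist [ 280  236  131   90 5829] [349. 270.] min [-10. -55.] max [19.  3.] med [ 10.4 -28.3] z 0.191
wrist [261 295  17   7  43] [270. 299.] min [7. 4.] max [ 8. 11.] med [8.  6.8] z 0.209
```

```bash
python3 -m crank '[[0,0.1,0,0,0,0],[0,0.1,0,0,0,0],[0,0.1,0,0,0,0],[0,0,0,0,0,0]]'|grep force;python3 g.py 1 -18 165; python3 -m crank '[[0,0.08,0,0,0,0],[0,0,0,0,0,0]]'|grep force; python3 g.py; python3 k.py wrist e
```

```text
contact_force: [-0.2, 1.1, -1.2]
gripper_force: 0.5
t 10.65 p [ 0.6473 -0.0327  0.1662] yaw 0.029 zaxis [-0. -0. -1.] F [-0.2  1.1 -1.2] grip -0.0002 q [ 0.18  0.52 -0.31  1.67  0.18  0.99 -1.74]
stirrer xy mm [  1.8 -16.2]
units [-0.04  0.09  0.06]
contact_force: [-0.6, 1.2, -1.9]
gripper_force: 0.5
t 10.85 p [ 0.6473 -0.0341  0.1663] yaw 0.029 zaxis [-0. -0. -1.] F [-0.6  1.2 -1.9] grip 0.0 q [ 0.18  0.52 -0.31  1.67  0.18  0.99 -1.73]
stirrer xy mm [  1.8 -17.7]
wrist [ 282  236  126   91 5778] [348. 270.] min [-10. -61.] max [19. -4.] med [ 10.2 -34.9] z 0.19
wrist [264 295  14   9  42] [271. 299.] min [ 7. -2.] max [9. 2.] med [ 8.1 -0.7] z 0.209
```

View pics/wrist_e.png

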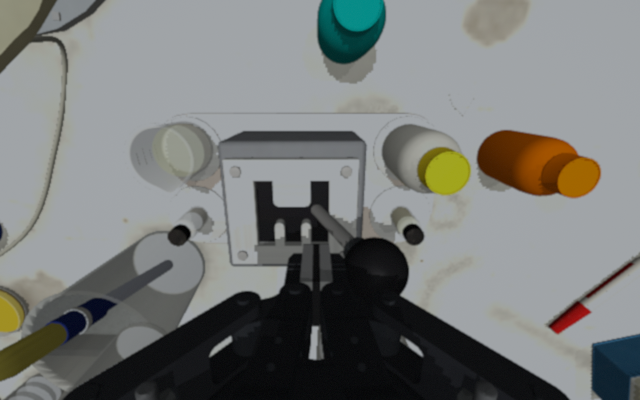

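The rod (316,210) is at the right end, in line with the far-right slot (320,190). I'll nudge about 2 mm more to make sure it's at the stop.

```bash
python3 -m crank '[[0,0.06,0,0,0,0],[0,0.06,0,0,0,0],[0,0,0,0,0,0]]'|grep force; python3 g.py; python3 k.py wrist f
```

```text
contact_force: [-0.2, 3.3, -1.7]
gripper_force: 1.4
t 11.2 p [ 0.6474 -0.0358  0.1662] yaw 0.03 zaxis [-0.     0.001 -1.   ] F [-0.2  3.3 -1.7] grip -0.0002 q [ 0.19  0.52 -0.31  1.67  0.18  0.99 -1.73]
stirrer xy mm [  1.8 -19.3]
wrist [ 280  237  126   90 5745] [347. 270.] min [-11. -62.] max [19. -6.] med [ 10.2 -35.8] z 0.19
wrist [261 295  17   8  47] [270. 299.] min [ 7. -4.] max [9. 2.] med [ 8.1 -2.1] z 0.209
```

At the stop (3.3 N). I'll go round behind the knob.

```bash
python3 -m crank '[[0,-0.5,0,0,0,0],[0,-0.5,0,0,0,0],[-0.8,0,0,0,0,0],[-0.8,0,0,0,0,0],[-0.9,0,0,0,0,0],[0,0.8,0,0,0,0],[0,0.8,0,0,0,0],[0,0.8,0,0,0,0],[0,0,0,0,0,0],[0,0,0,0,0,0]]'|grep force; python3 g.py 16 -47 165; python3 k.py wrist,side g
```

```text
contact_force: [-1.1, 0.4, 0.4]
gripper_force: 0.0
t 12.25 p [ 0.5986 -0.0665  0.1662] yaw 0.028 zaxis [ 0.  0. -1.] F [-1.1  0.4  0.4] grip -0.0001 q [ 0.25  0.45 -0.32  1.78  0.17  0.94 -1.68]
stirrer xy mm [-47.9 -48.5]
units [ 3.2  -0.08  0.06]
wrist [ 277  134   72   73 4054] [313. 170.] min [-12. -63.] max [ 18. -32.] med [  5.5 -47.7] z 0.19
wrist [ 280  244   72   82 2537] [316. 273.] min [-60. -62.] max [-34. -35.] med [-37.9 -48.8] z 0.193
wrist [261 295  17   7  45] [270. 299.] min [-42. -33.] max [-41. -27.] med [-41.6 -31.3] z 0.209
wrist [354 295  17   8  59] [361. 299.] min [-42. -70.] max [-41. -64.] med [-41.7 -66.3] z 0.209
side [339 185   5  10  30] [341. 189.] min [-54. -69.] max [-44. -57.] med [-49.  -61.3] z 0.194
side [355 188   9  11  54] [359. 193.] min [-11. -66.] max [ 11. -52.] med [ -1.1 -61.6] z 0.183
```

View pics/wrist_g.png

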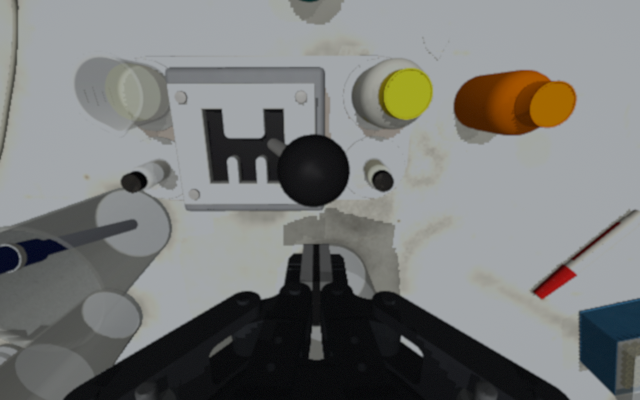

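The knob (313,170) is in the right end of the channel with the fingers squarely behind it, and the bottle (400,93) is at the far right. Now the push to far.

```bash
python3 -m crank '[[0.3,0,0,0,0,0],[0.3,0,0,0,0,0],[0.25,0,0,0,0,0],[0.25,0,0,0,0,0],[0.25,0,0,0,0,0],[0.25,0,0,0,0,0],[0.25,0,0,0,0,0],[0.25,0,0,0,0,0],[0.25,0,0,0,0,0],[0.25,0,0,0,0,0],[0.2,0,0,0,0,0],[0,0,0,0,0,0]]'|grep force; python3 g.py 16 -47 165; python3 k.py wrist h
```

```text
contact_force: [0.0, 0.5, -0.1]
gripper_force: 0.2
t 13.55 p [ 0.6552 -0.0639  0.1661] yaw 0.029 zaxis [ 0.001  0.001 -1.   ] F [ 0.   0.5 -0.1] grip -0.0 q [ 0.22  0.53 -0.3   1.64  0.18  1.   -1.68]
stirrer xy mm [  8.8 -47.6]
units [ 0.36 -0.03  0.06]
wrist [ 281  185   71  141 5859] [315. 241.] min [ -3. -63.] max [ 51. -32.] med [ 31.2 -47.5] z 0.187
wrist [264 295  14   7  39] [271. 298.] min [ 14. -32.] max [ 16. -28.] med [ 15.  -30.7] z 0.209
wrist [354 294  17   9  55] [361. 298.] min [ 14. -69.] max [ 16. -63.] med [ 15.  -65.1] z 0.209
```

Knob is at about x = 35 mm, so I'll creep to the stop.

```bash
python3 -m crank '[[0.15,0,0,0,0,0],[0.15,0,0,0,0,0],[0.1,0,0,0,0,0],[0,0,0,0,0,0]]'|grep force; python3 g.py;  python3 -m crank '[[0.08,0,0,0,0,0],[0,0,0,0,0,0]]'|grep force; python3 g.py; python3 k.py wrist i
```

```text
contact_force: [-1.0, 0.3, -0.6]
gripper_force: 0.6
t 14.0 p [ 0.6627 -0.0635  0.1663] yaw 0.03 zaxis [ 0.001  0.    -1.   ] F [-1.   0.3 -0.6] grip -0.0001 q [ 0.21  0.54 -0.3   1.62  0.18  1.   -1.68]
stirrer xy mm [ 16.3 -47.5]
contact_force: [-1.5, 1.6, -1.0]
gripper_force: 0.9
t 14.2 p [ 0.6639 -0.0637  0.1663] yaw 0.029 zaxis [ 0.  0. -1.] F [-1.5  1.6 -1. ] grip 0.0001 q [ 0.21  0.54 -0.3   1.62  0.18  1.01 -1.68]
stirrer xy mm [ 17.5 -47.7]
wrist [ 281  184   71  142 5771] [315. 241.] min [  6. -63.] max [ 60. -31.] med [ 39.  -47.6] z 0.185
wrist [263 295  15   8  42] [271. 299.] min [ 23. -32.] max [ 25. -27.] med [ 23.9 -30.8] z 0.209
wrist [354 294  17   8  48] [360. 298.] min [ 23. -69.] max [ 24. -63.] med [ 23.9 -65. ] z 0.208
```

```bash
python3 -m crank '[[0.08,0,0,0,0,0],[0,0,0,0,0,0]]'|grep contact; python3 g.py;  python3 -m crank '[[0.08,0,0,0,0,0],[0,0,0,0,0,0]]'|grep contact; python3 g.py
```

```text
contact_force: [-3.7, 1.4, -1.2]
t 14.45 p [ 0.665  -0.0638  0.1661] yaw 0.029 zaxis [-0.001  0.    -1.   ] F [-3.7  1.4 -1.2] grip 0.0002 q [ 0.21  0.55 -0.3   1.62  0.18  1.01 -1.68]
stirrer xy mm [ 18.6 -47.8]
contact_force: [-6.1, 1.1, 0.3]
t 14.65 p [ 0.666  -0.0637  0.1659] yaw 0.029 zaxis [-0.002 -0.    -1.   ] F [-6.1  1.1  0.3] grip 0.0001 q [ 0.21  0.55 -0.3   1.61  0.18  1.01 -1.68]
stirrer xy mm [ 19.6 -47.8]
```

The force is rising firmly (6 N), so the lever is home. I'll back off straight to near, rise, and check.

```bash
python3 -m crank '[[-0.5,0,0,0,0,0],[-0.8,0,0,0,0,0],[-1,0,0,0,0,0],[-1,0,0,0,0,0],[0,0,-0.8,0,0,0],[0,0,-1,0,0,0],[0,0,-1,0,0,0],[0,0,-1,0,0,0],[0,0,-1,0,0,0],[0,0,0,0,0,0],[0,0,0,0,0,0]]'|grep force; python3 g.py; python3 k.py wrist,side,scene j
```

```text
contact_force: [0.2, 0.3, -1.0]
gripper_force: 0.0
t 15.75 p [ 0.6015 -0.066   0.2628] yaw 0.029 zaxis [ 0.003 -0.001 -1.   ] F [ 0.2  0.3 -1. ] grip -0.0002 q [ 0.26  0.35 -0.33  1.68  0.13  1.13 -1.64]
stirrer xy mm [-45.  -48.2]
wrist [ 293   64   43   46 1539] [314.  86.] min [ 28. -62.] max [ 58. -32.] med [ 43.3 -47.8] z 0.183
side [370 191   8   9  40] [373. 195.] min [ 30. -67.] max [ 49. -54.] med [ 37.7 -61. ] z 0.174
scene [279 165   9  11  63] [283. 169.] min [ 27. -54.] max [ 50. -28.] med [ 36.1 -36.4] z 0.178
```

View pics/wrist_j.png

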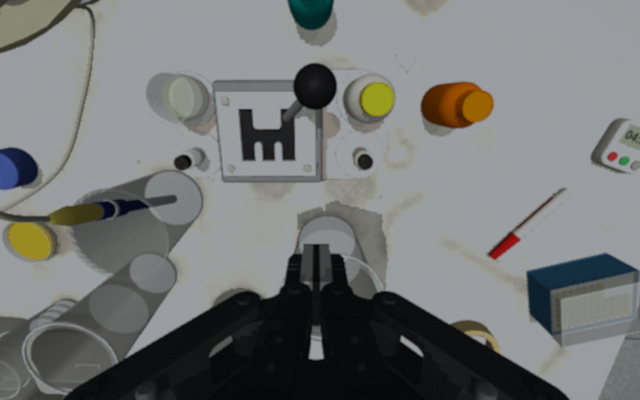

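The knob (314,86) is fully home in the far-right slot at (43, -48) mm, beside the capped bottle (377,98). All the vessels are still standing and the robot is clear. Handing in.

```bash
python3 -c "
from bench import r
print(r.hand_in())"
```

```text
the job is handed in; nothing more can be done
None
```

The lever is fully home in the far-right slot, the corner where the white capped bottle stands; it entered no other corner slot, the knob was only pushed, the vessels are undisturbed, and the job was handed in at about 16 s.

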